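# Sweep the courgette ends into the disposer and hold its run lever level

## Robot

A 6-joint arm with a two-finger parallel gripper is mounted at the origin on the work surface. World frame = base frame: x ahead of the robot, y to its left, z up, the work surface at z = 0. Lengths are in m, angles in rad, forces in N, time in s.
With the tool pointing down it reaches from about 0.375 to 0.9 m from the base axis. Payload 3.1 kg.
Tool frame: the origin (TCP) lies at the centre of the arm's flange, where the gripper is bolted on; the fingertips stand 173 mm ahead of it and the grasp point (between the pads) lies 155 mm ahead of it; z points along the fingers, x is the direction in which the jaws open and shut, and the axes are right-handed (so a half turn about z gives the same grasp; the last joint's range is limited). The gripper opens to 85 mm and grips with 20 to 120 N. Pads are 22 mm wide; open, the fingers measure 114 mm over their backs; the gripper's body (76 mm by 85 mm) begins 54 mm behind the grasp point. The pads swing forward as they close: fully open they stand 13 mm farther back than shut.
Start: joints at [-1.379, 0.527, 1.433, -0, 1.181, -0.178], TCP at [0.226, -0.583, 0.405] pointing down, gripper open.
Joint ranges: [-3.08, 3.08], [-0.75, 2.2], [0.22, 2.44], [-1.43, 4.57], [0, 2.65], [-2.85, 2.85]. Speed limits (rad/s): [2.79, 2.79, 3.14, 3.14, 3.14, 3.14].

## Interface

Orientations are given as a unit quaternion [x, y, z, w].
In Python, from station import manip gives the robot as it stands.
- The arm moves only by the shell command python3 -m jog 'ROWS' [OPENING] [FORCE]. ROWS is JSON, a list that holds one entry, the list of rows, each a list of 4 numbers: the shift along the world's x, y, z in mm, then the turn about the world's z in degrees. A call has exactly 8 rows; each row shifts and turns the commanded pose from where the row before left it; what a row does not reach is not made up. A row lasts 1/8 s, in which the tool goes at most 62.5 mm and 10.7 degrees, less where a joint would pass 70% of its speed; a pose out of reach is approached as far as the arm can. A call is refused whole if a number of a shift passes 62.5 or a number of a turn 10.7, either way. A call with a gripper value outside its range is refused whole. OPENING is the opening in per cent of the stroke, from 0 (shut) to 100 (fully open), set as the call begins (- or left out, the last holds). The fingers move at their own pace and stop on an object; FORCE is the grip in N (left out, the last holds). Time passes only in rows, so rows that do not move let the fingers close, or fill a call up. It gives the time, the measured TCP pose, the force and the opening at its end, in the units of the state.
- manip.sense(): the state, without advancing time (a new reading comes with each control period).
- manip.snapshot(name): name is "side" or "top" or "wrist"; returns the picture (420x560x3 uint8, red, green, blue); there is no depth.
- manip.camera_info(name): a dict with "fx", "fy", "cx", "cy" (pixels), "R" (3x3) and "t" (3): a world point X has camera coordinates R X + t. Camera axes: x right, y down, z forward; pixel columns grow to the right and rows downward; lengths in m; the calibration is good to about 2 mm. A picture is of the moment at which its call begins: read the wrist's pose just before it. camera_info takes no time and is no camera call; for the wrist camera it gives the pose at the moment of the call.
- manip.sign_off(): hands the job in, once; it reports no verdict.
The state is a dict: "t": time; "q": joint angles; "qd": joint speeds; "tau": joint torques, N m; "tcp_pos": TCP position; "tool_rot": TCP orientation; "force": force on the tool from outside, world axes, zero at the start; "ft_torque": the same for the moment, N m; "finger_gap": opening from 0.0 (shut) to 1.0 (fully open).
Only numpy, scipy, OpenCV 4.12 (cv2) and the standard library are available. Lean on these libraries where they do the work, as an engineer would, in place of code of your own. Each camera call takes 0.05 s, during which the arm holds its last target. There are 200 camera calls.

## Task

Grip the scraper block and use it to sweep all four green courgette ends off the chopping board into the steel disposer basin beside it, touching them with nothing but the scraper, then let go of the scraper anywhere on the board. After that, press the disposer's spring-loaded red run lever down with the fingers until its arm is level (slow run), never down near its lower stop, and finish while still holding it there. Leave the tin, jug, canister, mill and jar where they stand.

Things in the scene. Friction and masses are not known exactly. Their poses are not given: they have to be found in the camera images.
- board: End-grain wooden chopping board, fixed, 320 (own x) x 340 (own y) x 42 mm high. Origin at the centre of its underside, on the counter; its top is 42 mm above that. Its +y edge is the one beside the basin.
- basin: Open stainless disposer basin, black throat on its floor, fixed, 320 (own x) x 170 (own y) x 34 mm high, walls and floor 4 mm. Origin at the centre of its underside. Parallel to the board, 3 mm beyond the board's +y edge (centres 258 mm apart along the board's y); its rim is 8 mm below the board's top, so pieces pushed well over that edge fall in.
- scraper: Scraper block, loose, about 160 g, standing upright on the board at the end away from the basin. White foot 110 (own x) x 22 (own y) x 30 mm high, and on it a blue grip ridge 90 (own x) x 16 (own y) from 30 to 64 mm up. Origin at the centre of its underside. Grip it across own y on the ridge; it pushes with either long face of the foot.
- stub1: Courgette end, dark green disc with pale cut top, 28 mm diameter, 14 mm thick, about 14 g, loose, lying flat on the board. Origin at its centre, 7 mm above the board.
- stub2: Courgette end, dark green disc with pale cut top, 28 mm diameter, 14 mm thick, about 14 g, loose, lying flat on the board. Origin at its centre, 7 mm above the board.
- stub3: Courgette end, dark green disc with pale cut top, 28 mm diameter, 14 mm thick, about 14 g, loose, lying flat on the board. Origin at its centre, 7 mm above the board.
- stub4: Courgette end, dark green disc with pale cut top, 28 mm diameter, 14 mm thick, about 14 g, loose, lying flat on the board. Origin at its centre, 7 mm above the board.
- lever_base: Fixed stand of the run lever: dark base plate 170 (own x) x 70 x 12 mm with a grey post at its +x end, up to 118 mm high. Origin at the centre of its underside. The lever's pivot lies at own (50, 0, 100) mm, axis along own y; the lever arm points from it towards own -x and ends in a red press pad.
- run_lever (a joint): Angle of the spring lever in rad: 0 at rest (arm sloping 0.30 rad upwards from the pivot to the pad), grows as the pad is pressed down, 0.30 = level, 0.60 = lower stop. The spring needs about 2 N at the pad to start, 8 N at level and 14 N at the stop, and returns it to 0 when let go.
- lever_pad (a point): Centre of the top face of the red press pad (44 x 44 x 12 mm), 100 mm from the pivot; about 135 mm above the counter at rest and 106 mm when the lever is level. It moves with the lever, on an arc about the pivot.
- tin: Round aluminium tin, 60 mm diameter, 45 mm high, on the board near its +x edge; leave it. Origin at the centre of its underside.
- jug: Glass measuring jug with a handle, 100 mm diameter, 115 mm high, behind the board; leave it. Origin at the centre of its underside.
- canister: White ceramic canister, 104 mm diameter, 140 mm high, behind the board; leave it. Origin at the centre of its underside.
- mill: Dark wooden pepper mill, 54 mm diameter, 155 mm high; leave it. Origin at the centre of its underside.
- jar: Amber glass spice jar, 52 mm diameter, 90 mm high; leave it. Origin at the centre of its underside.

How it is judged:
On the way, in this order (a step that is already met when the one before it is completed fails the run):
1. the scraper is gripped by the fingers (contact force between the fingers and scraper above 3 N), for 0.2 s.
2. all four courgette ends lie in the basin (x of stub1 in the frame of basin between -0.158 and 0.158 m and y of stub1 in the frame of basin between -0.083 and 0.083 m and height (world z) of each of stub1, stub2, stub3, stub4 below 0.036 m and x of stub2 in the frame of basin between -0.158 and 0.158 m and y of stub2 in the frame of basin between -0.083 and 0.083 m and x of stub3 in the frame of basin between -0.158 and 0.158 m and y of stub3 in the frame of basin between -0.083 and 0.083 m and x of stub4 in the frame of basin between -0.158 and 0.158 m and y of stub4 in the frame of basin between -0.083 and 0.083 m), for 0.2 s.
3. the scraper is let go on the board (contact force between the fingers and scraper below 0.1 N and x of scraper in the frame of board between -0.155 and 0.155 m and y of scraper in the frame of board between -0.165 and 0.165 m and height (world z) of scraper below 0.062 m and linear speed of scraper below 0.03 m/s and contact force between scraper and board above 0.4 N), for 0.2 s.
4. the run lever is held level by the fingers (value of joint run_lever between 0.22 and 0.38 rad and contact force between the fingers and lever_base above 2 N), for 1 s.
At the end, for the whole second after the job is handed in: The fingers hold the run lever still within 0.08 rad of level (0.22 to 0.38 rad), pressing it with more than 2 N; all four courgette ends lie inside the basin, their centres below 36 mm; the scraper rests on the board, untouched (all of step 2 and all of step 3 and all of step 4 and velocity of joint run_lever between -0.1 and 0.1 rad/s); the arm keeps its last pose, push and grip.
It fails at once if a courgette end is touched by the fingers or the arm (contact force between any of the fingers, the arm and stub1 above 0.3 N or contact force between any of the fingers, the arm and stub2 above 0.3 N or contact force between any of the fingers, the arm and stub3 above 0.3 N or contact force between any of the fingers, the arm and stub4 above 0.3 N).
It fails at once if the run lever is pushed down near its lower stop (past 0.50 rad) (value of joint run_lever above 0.5 rad).
It fails at once if a bystander is moved by more than 20 mm or tipped (distance of any of tin, jug, canister, mill, jar from where it was at the start of the episode above 0.02 m or angle between any of tin, jug, canister, mill, jar's own z axis and vertical above 0.3 rad).
It also fails if it takes over 64 s, if anything falls off the work surface, if the arm or the gripper's body presses on something with over 40 N, if the wrist force passes 120 N, or if a joint passes its speed limit or range.

## Working session

There is one attempt and no reset: what is moved stays moved. The work goes in short steps, Python scripts to look and compute and a shell command to move; the robot and the scene stay as the last step left them, time stands still between calls to the robot, and variables do not carry over. Pictures are saved under pics/ and viewed, about 8 in all and at most 12, crops included, and the job is handed in when it is done.

```bash
mkdir -p pics; ls; python3 - <<'E'
from station import manip
import cv2, numpy as np
s=manip.sense(); print(s['t'],s['tcp_pos'],s['tool_rot'],s['finger_gap'],s['force'])
for n in ('top','side'):
    c=manip.camera_info(n); print(n,c['fx'],c['cx'],c['cy'],np.round(c['R'],3).tolist(),np.round(c['t'],3).tolist())
    cv2.imwrite(f'pics/{n}0.png',cv2.resize(manip.snapshot(n)[:,:,::-1],(800,600),interpolation=cv2.INTER_CUBIC))
E
```

```text
pics
0.0 [ 0.22585866 -0.58238417  0.40370153] [ 8.25056630e-01 -5.65048938e-01 -7.89508691e-04 -7.94202555e-04] 1.0023851938545523 [-0.86080909  0.63405207  0.3822964 ]
top 484.2053542380684 274.7734979752253 211.5708908629892 [[0.027, -1.0, 0.015], [-0.987, -0.029, -0.16], [0.161, -0.011, -0.987]] [-0.085, 0.628, 1.237]
side 416.8423502159458 282.5622475477559 205.67154607050236 [[-0.903, -0.429, 0.018], [-0.298, 0.595, -0.746], [0.31, -0.679, -0.665]] [0.527, 0.291, 0.7]
```

View pics/top0.png

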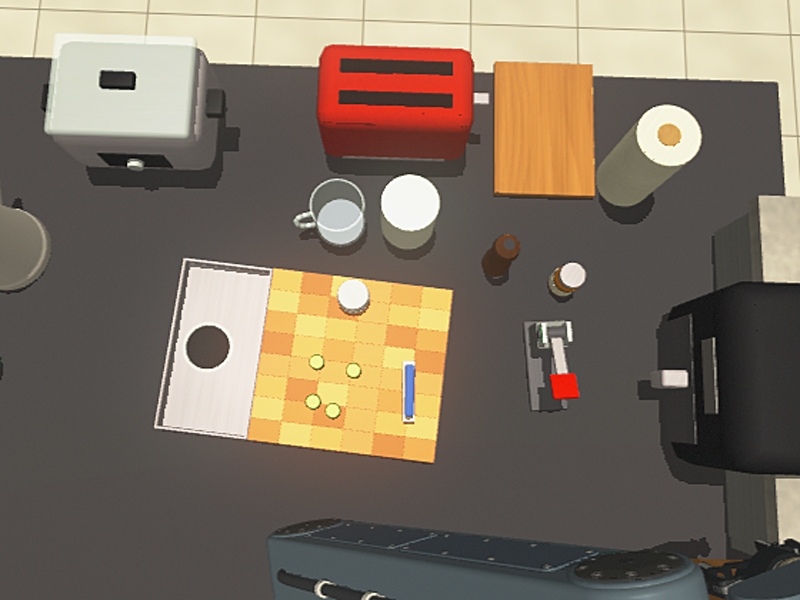

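View pics/side0.png

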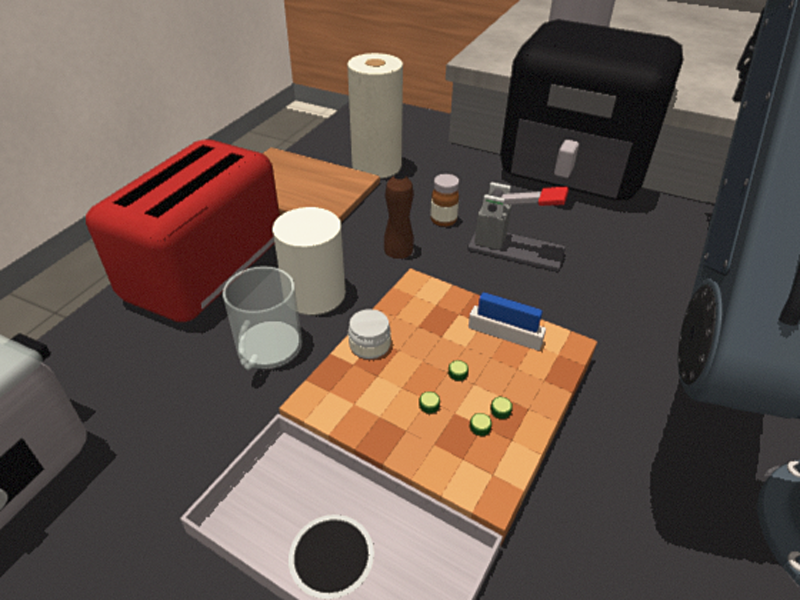

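The top view shows the board with corners at about (272,268), (453,289), (435,462) and (248,440). The stubs are near (317,362), (354,370), (313,402) and (333,411), and the scraper ridge runs from (409,366) to (409,418). The tin is at (353,293), the red pad at (565,386) and the lever post at (555,333). The side view agrees with this layout.

```bash
cat > h.py <<'E'
from station import manip
import numpy as np, cv2
def px(n,u,v,z,s=800/560,c=None):
    c=c or manip.camera_info(n); R=np.array(c['R']); t=np.array(c['t'])
    d=R.T@np.array([(u/s-c['cx'])/c['fx'],(v/s-c['cy'])/c['fy'],1]); o=-R.T@t
    return o+d*(z-o[2])/d[2]
def yaw():
    from scipy.spatial.transform import Rotation as Ro
    x=Ro.from_quat(manip.sense()['tool_rot']).as_matrix()[:,0]; return np.degrees(np.arctan2(x[1],x[0]))
E
python3 - <<'E'
from h import *
P=lambda *a:np.round(px('top',*a)*1000).astype(int)
for n,u,v,z in [('b++',272,268,.042),('b+-',453,289,.042),('b--',435,462,.042),('b-+',248,440,.042),
 ('s1',317,362,.056),('s2',354,370,.056),('s3',313,402,.056),('s4',333,411,.056),('tin',353,293,.087),
 ('rid+',409,366,.106),('rid-',409,418,.106),('pad',565,386,.135),('lb1',525,322,.012),('lb2',531,411,.012),('post',555,333,.118),('basin1',184,259,.034),('basin2',155,428,.034)]:
    print(n,P(u,v,z))
print('yaw',yaw())
im=manip.snapshot('top')
a=cv2.resize(im[175:330,165:325,::-1],None,fx=5,fy=5,interpolation=cv2.INTER_CUBIC)[:600]
b=cv2.resize(im[210:300,355:415,::-1],None,fx=6,fy=6,interpolation=cv2.INTER_CUBIC)
cv2.imwrite('pics/crop1.png',np.hstack([cv2.resize(im[225:325,165:325,::-1],None,fx=3.4,fy=3.4,interpolation=cv2.INTER_CUBIC),cv2.resize(im[215:315,355:425,::-1],None,fx=3.4,fy=3.4,interpolation=cv2.INTER_CUBIC)]))
E
```

```text
b++ [691 162  42]
b+- [ 660 -180   42]
b-- [ 341 -152   42]
b-+ [371 188  42]
s1 [515  68  56]
s2 [502   0  56]
s3 [442  72  56]
s4 [427  35  56]
tin [639   6  87]
rid+ [509 -98 106]
rid- [ 419 -100  106]
pad [ 480 -365  135]
lb1 [ 606 -322   12]
lb2 [ 438 -333   12]
post [ 573 -353  118]
basin1 [705 331  34]
basin2 [388 360  34]
yaw -68.80922818588053
```

View pics/crop1.png

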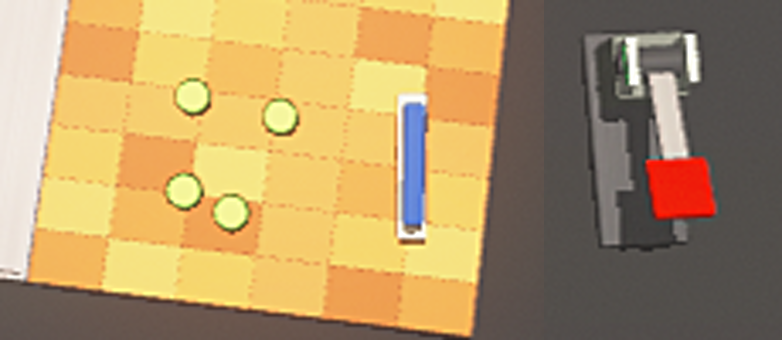

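```bash
python3 -m jog '[[[15,30,-3,-1.25],[15,30,-3,-1.25],[15,30,-3,-1.25],[15,30,-3,-1.25],[15,30,-3,-1.25],[15,30,-3,-1.25],[15,30,-3,-1.25],[15,30,-3,-1.25]]]' 100 60
python3 -m jog '[[[15,30,-3,-1.25],[15,30,-3,-1.25],[15,30,-3,-1.25],[15,30,-3,-1.25],[15,30,-3,-1.25],[15,32,-3,-1.25],[14,32,-3,-1.25],[0,0,0,-1.25]]]'
python3 - <<'E'
from h import *
c=manip.camera_info('wrist'); im=manip.snapshot('wrist'); s=manip.sense()
print(s['tcp_pos'],yaw(),s['q'])
np.savez('wc.npz',R=c['R'],t=c['t'])
cv2.imwrite('pics/w1.png',cv2.resize(im[:,:,::-1],(800,600),interpolation=cv2.INTER_CUBIC))
E
```

```text
t: 1.15
tcp_pos: [0.3463, -0.3416, 0.3805]
tool_rot: [0.772, -0.635, -0.0, -0.0]
force: [0.4, 0.8, -0.2]
finger_gap: 1.0
t: 2.15
tcp_pos: [0.4501, -0.1269, 0.3594]
tool_rot: [0.715, -0.699, -0.001, 0.0]
force: [-0.4, -0.1, 0.4]
finger_gap: 1.0
[ 0.45000126 -0.127928    0.3595386 ] -88.74156443703708 [-5.16435722e-01  3.88192360e-01  1.86515075e+00 -4.27094523e-04
  8.88738956e-01  1.03266609e+00]
```

View pics/w1.png

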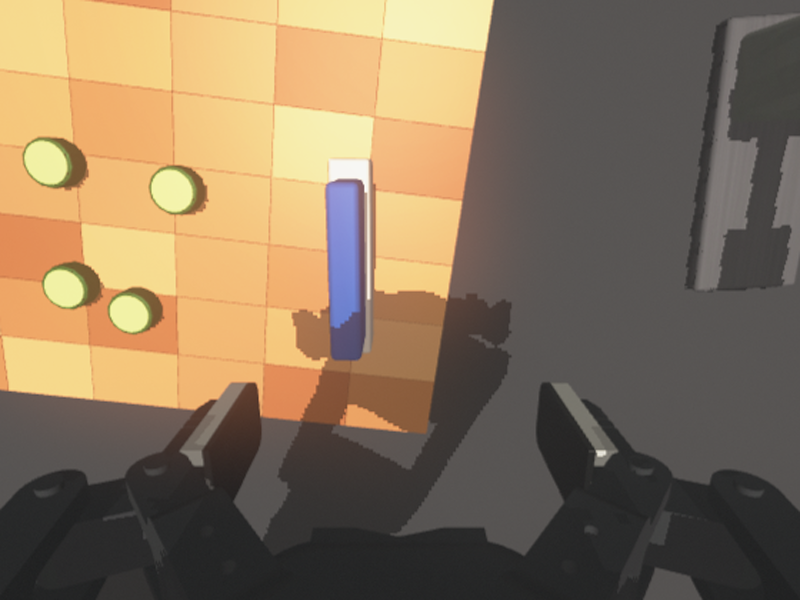

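The wrist view shows the blue ridge top from (345,181) to (346,357). The stub tops are at (48,162), (175,190), (65,286) and (131,312).

```bash
python3 - <<'E'
from h import *
w=np.load('wc.npz'); c=manip.camera_info('wrist'); c=dict(c,R=w['R'],t=w['t'])
for n,u,v,z in [('r+',345,181,.106),('r-',346,357,.106),('s1',48,162,.056),('s2',175,190,.056),('s3',65,286,.056),('s4',131,312,.056),('bcorner',493,0,.042),('bcorner--',428,433,.042),('lb',690,289,.012)]:
    print(n,np.round(1000*px('wrist',u,v,z,c=c)))
E
```

```text
r+ [ 514. -101.  106.]
r- [ 427. -100.  106.]
s1 [518.  69.  56.]
s2 [504.   0.  56.]
s3 [447.  72.  56.]
s4 [431.  35.  56.]
bcorner [ 606. -174.   42.]
bcorner-- [ 342. -150.   42.]
lb [ 441. -330.   12.]
```

```bash
python3 -m jog '[[[9,14,-10,-0.5],[9,14,-10,-0.5],[0,0,-20,0],[0,0,-20,0],[0,0,-20,0],[0,0,-20,0],[0,0,-9,0],[0,0,0,0]]]' 100 60
python3 -m jog '[[[0,0,0,0],[0,0,0,0],[0,0,0,0],[0,0,0,0],[0,0,0,0],[0,0,0,0],[0,0,0,0],[0,0,0,0]]]' 0 60
```

```text
t: 3.2
tcp_pos: [0.4678, -0.1014, 0.2504]
tool_rot: [0.708, -0.706, -0.0, 0.0]
force: [-0.5, -0.8, 0.1]
finger_gap: 0.997
t: 4.2
tcp_pos: [0.468, -0.1007, 0.251]
tool_rot: [0.708, -0.706, 0.0, -0.0]
force: [-0.6, 0.8, 6.4]
finger_gap: 0.181
```

```bash
python3 -m jog '[[[0,0,3,0],[-10,1,0,-1],[-10,1,0,-1],[-11,1,0,-1],[-11,1,0,-1],[-11,1,0,-1],[0,0,0,0],[0,0,0,0]]]' 0 60
python3 - <<'E'
from h import *
c=manip.camera_info('wrist'); s=manip.sense(); im=manip.snapshot('wrist')
print(s['tcp_pos'],yaw(),s['q'][5],s['force'])
np.savez('wc.npz',R=c['R'],t=c['t'])
cv2.imwrite('pics/w2.png',im[:,:,::-1])
E
```

```text
t: 5.2
tcp_pos: [0.4153, -0.096, 0.2538]
tool_rot: [-0.677, 0.736, -0.001, 0.0]
force: [0.1, 0.3, -1.2]
finger_gap: 0.177
[ 0.4152757  -0.0959679   0.25379969] -94.81274313720012 1.1642885546608566 [ 0.13561623  0.25716535 -1.21972222]
```

View pics/w2.png

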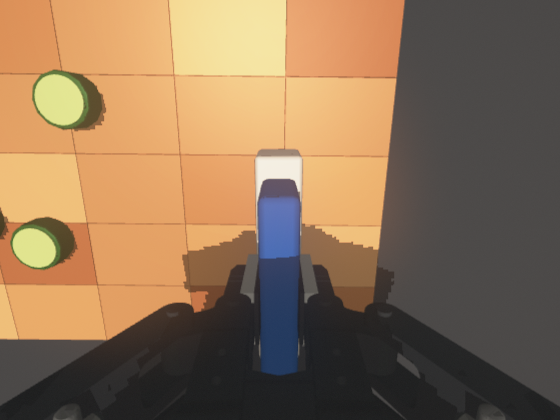

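The wrist view shows the scraper held square to the board grid, with its far end near row 152. Stub 2's lower edge is at row 128, so it clears the first sweep lane, and stub 4 at (37,247) is inside it.

```bash
python3 -m jog '[[[1.8,20,0,0],[1.8,20,0,0],[1.8,20,0,0],[1.8,20,0,0],[1.8,20,0,0],[1.8,20,0,0],[1.8,20,0,0],[1.8,20,0,0]]]'
python3 -m jog '[[[1.8,20,0,0],[1.8,20,0,0],[1.8,20,0,0],[1.8,20,0,0],[1.8,20,0,0],[1.8,20,0,0],[1.8,20,0,0],[0,0,0,0]]]'
python3 - <<'E'
from h import *
s=manip.sense(); print(s['tcp_pos'],yaw(),s['force'])
im=manip.snapshot('top')
cv2.imwrite('pics/top1.png',cv2.resize(im[170:330,100:340,::-1],None,fx=3,fy=3,interpolation=cv2.INTER_CUBIC))
E
```

```text
t: 6.25
tcp_pos: [0.4299, 0.065, 0.2537]
tool_rot: [-0.677, 0.736, -0.0, 0.0]
force: [0.7, -0.1, -1.1]
finger_gap: 0.175
t: 7.25
tcp_pos: [0.4423, 0.2054, 0.2537]
tool_rot: [-0.678, 0.735, -0.0, 0.001]
force: [-1.0, -0.8, -1.0]
finger_gap: 0.174
[0.44234848 0.20543007 0.25372607] -94.67436305855836 [-0.95807711 -0.80118473 -0.9724774 ]
```

View pics/top1.png

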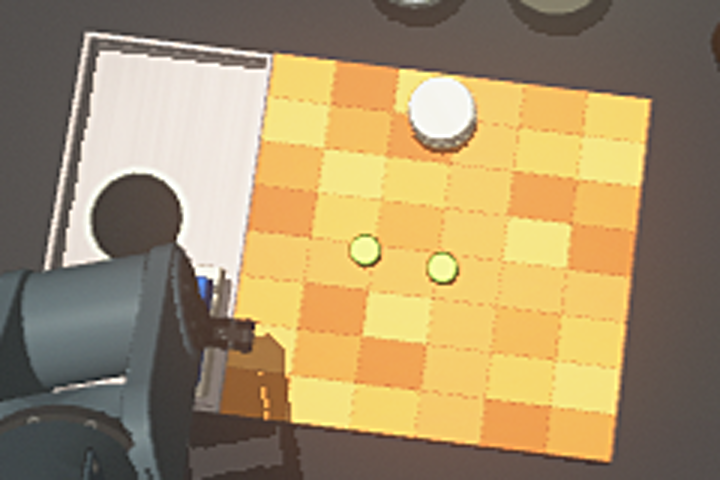

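Stubs 3 and 4 are gone from the board. Stubs 1 (365,250) and 2 (443,268) have not moved. Now I lift, go back, and sweep the second lane.

```bash
python3 -m jog '[[[0,0,35,0],[8,-45,0,0],[10,-45,0,0],[10,-45,0,0],[10,-45,0,0],[10,-45,0,0],[10,-45,0,-0.3],[0,0,0,0]]]'
python3 -m jog '[[[0,0,-17,0],[0,0,-18,0],[0,0,0,0],[1.8,20,0,0],[1.8,20,0,0],[1.8,20,0,0],[1.8,20,0,0],[1.8,20,0,0]]]'
python3 -m jog '[[[1.8,20,0,0],[1.8,20,0,0],[1.8,20,0,0],[1.8,20,0,0],[1.8,20,0,0],[1.8,20,0,0],[1.8,20,0,0],[1.8,20,0,0]]]'
```

```text
t: 8.3
tcp_pos: [0.5009, -0.0697, 0.2888]
tool_rot: [-0.673, 0.74, -0.001, 0.0]
force: [-0.3, 1.1, -1.7]
finger_gap: 0.175
t: 9.3
tcp_pos: [0.5087, 0.0352, 0.2545]
tool_rot: [-0.675, 0.738, -0.0, 0.0]
force: [-0.1, 0.6, -1.7]
finger_gap: 0.178
t: 10.3
tcp_pos: [0.5232, 0.1954, 0.2541]
tool_rot: [-0.675, 0.738, -0.0, 0.0]
force: [0.0, 0.1, -2.4]
finger_gap: 0.177
```

```bash
python3 -m jog '[[[0,0,25,0],[-3,-40,0,0],[-4,-40,0,0],[-4,-40,0,0],[-4,-40,0,0],[-4,-40,0,0],[-4,-40,0,0],[0,0,0,0]]]'
python3 - <<'E'
from h import *
s=manip.sense(); print(s['tcp_pos'],yaw(),s['force'])
im=manip.snapshot('top')
cv2.imwrite('pics/top2.png',cv2.resize(im[170:330,100:340,::-1],None,fx=3,fy=3,interpolation=cv2.INTER_CUBIC))
E
```

```text
t: 11.3
tcp_pos: [0.5008, -0.0478, 0.279]
tool_rot: [-0.673, 0.739, -0.001, 0.0]
force: [0.3, 0.1, -0.8]
finger_gap: 0.177
[ 0.50080638 -0.04780916  0.27896064] -95.34854909275411 [ 0.32356641  0.07545484 -0.84248789]
```

View pics/top2.png

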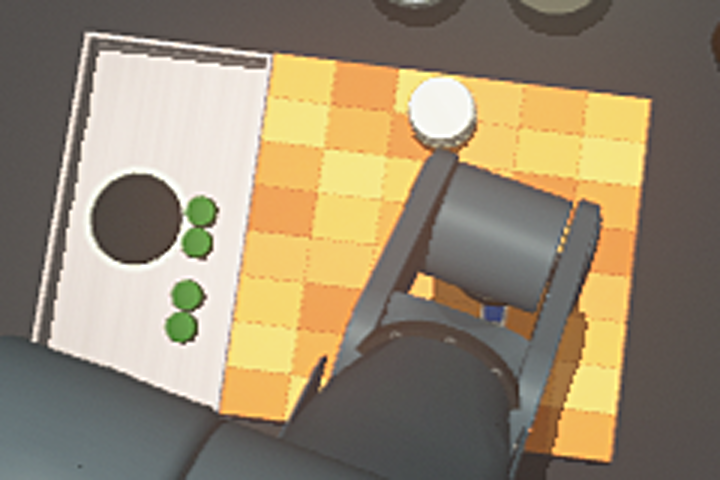

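All four stubs lie in the basin, at (201,211), (197,242), (187,295) and (181,327). Next I lower the scraper, release it, and back off upwards.

```bash
python3 -m jog '[[[0,0,-12,0],[0,0,-10,0],[0,0,-4,0],[0,0,-1,0],[0,0,-1,0],[0,0,0,0],[0,0,0,0],[0,0,0,0]]]'
python3 -m jog '[[[0,0,0,0],[0,0,0,0],[0,0,0,0],[0,0,0,0],[0,0,0,0],[0,0,0,0],[0,0,0,0],[0,0,0,0]]]' 100
python3 -m jog '[[[0,0,10,0],[0,0,20,0],[0,0,30,0],[0,0,30,0],[0,0,30,0],[0,0,30,0],[0,0,0,0],[0,0,0,0]]]' 100
```

```text
t: 12.35
tcp_pos: [0.5003, -0.0456, 0.251]
tool_rot: [-0.675, 0.738, -0.0, 0.0]
force: [-1.4, 2.0, 3.9]
finger_gap: 0.177
t: 13.35
tcp_pos: [0.5003, -0.0457, 0.2507]
tool_rot: [-0.675, 0.738, 0.0, -0.0]
force: [0.2, -0.1, 0.5]
finger_gap: 0.999
t: 14.35
tcp_pos: [0.4998, -0.0455, 0.4005]
tool_rot: [-0.675, 0.738, 0.0, -0.0]
force: [0.3, -0.2, 0.0]
finger_gap: 0.998
```

```bash
python3 -m jog '[[[-3,-40,0,0],[-3,-40,-5,0],[-3,-40,-5,0],[-3,-40,-10,0],[-3,-40,-10,0],[-3,-40,-10,0],[-3,-40,-10,0],[-3,-40,-10,0]]]' 0
python3 - <<'E'
from h import *
c=manip.camera_info('wrist'); s=manip.sense(); im=manip.snapshot('wrist')
print(s['tcp_pos'],yaw(),s['finger_gap'],s['force'])
R=np.array(c['R'])
def pr(X):
    p=R@np.array(X)+c['t']; return np.round([(c['fx']*p[0]/p[2]+c['cx']),(c['fy']*p[1]/p[2]+c['cy'])])
x,y,z=s['tcp_pos']; print('pad',pr([.480,-.365,.135]),'tip',pr([x,y,z-.173]))
t=manip.snapshot('top')[150:330,180:430,::-1]
si=manip.snapshot('side')[90:200,300:420,::-1]
cv2.imwrite('pics/m.png',np.vstack([cv2.resize(im[:,:,::-1],(400,300)),cv2.resize(t,(400,288))]))
cv2.imwrite('pics/m.png',np.hstack([cv2.resize(im[:,:,::-1],(400,300)),cv2.resize(t,(400,300))]))
cv2.imwrite('pics/m.png',np.vstack([cv2.imread('pics/m.png'),np.hstack([cv2.resize(si,(327,300)),np.zeros((300,473,3),np.uint8)])]))
E
```

```text
t: 15.35
tcp_pos: [0.4757, -0.3667, 0.3385]
tool_rot: [-0.675, 0.738, 0.002, 0.0]
force: [1.3, -0.6, 0.3]
finger_gap: 0.001
[ 0.47569108 -0.36666278  0.33851434] -95.27665177213697 0.000523085776801354 [ 1.32667597 -0.62765343  0.31980652]
pad [276. 241.] tip [280. 274.]
```

View pics/m.png

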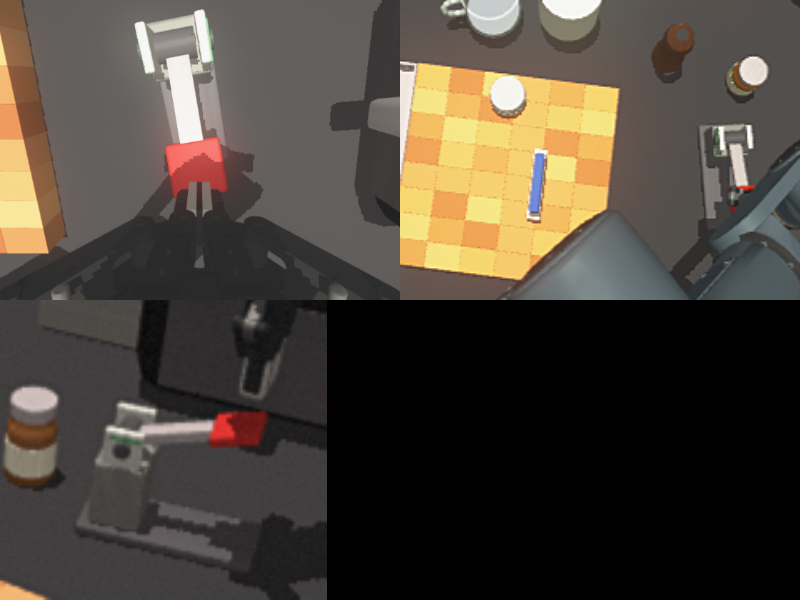

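The wrist view shows the fingertips over the red pad, whose centre is at native pixel (274,233), about 4 mm beyond my estimate in x. The scraper stands on the board.

```bash
python3 -m jog '[[[3,1,-15,0],[0,0,-10,0],[0,0,-4,0],[0,0,-3,0],[0,0,-3,0],[0,0,-3,0],[0,0,0,0],[0,0,0,0]]]' 0
python3 -m jog '[[[0,0,-3,0],[0,0,-3,0],[0,0,-3,0],[0,0,-3,0],[0,0,0,0],[0,0,0,0],[0,0,0,0],[0,0,0,0]]]' 0
```

```text
t: 16.5
tcp_pos: [0.4793, -0.3648, 0.3029]
tool_rot: [-0.675, 0.738, -0.0, -0.0]
force: [-0.9, 0.9, 3.6]
finger_gap: -0.001
t: 17.5
tcp_pos: [0.4791, -0.365, 0.2908]
tool_rot: [-0.675, 0.738, -0.0, -0.0]
force: [-3.0, 0.4, 5.8]
finger_gap: 0.002
```

```bash
python3 -m jog '[[[0,0,-3,0],[0,0,-3,0],[0,0,-3,0],[0,0,-2,0],[0,0,0,0],[0,0,0,0],[0,0,0,0],[0,0,0,0]]]' 0
python3 -m jog '[[[0,0,0,0],[0,0,0,0],[0,0,0,0],[0,0,0,0],[0,0,0,0],[0,0,0,0],[0,0,0,0],[0,0,0,0]]]' 0
python3 - <<'E'
from h import *
si=manip.snapshot('side')[90:200,300:420,::-1]; t=manip.snapshot('top')[150:330,100:430,::-1]
s=manip.sense(); print(s['tcp_pos'],s['force'])
cv2.imwrite('pics/m2.png',np.hstack([cv2.resize(si,(436,400),interpolation=cv2.INTER_CUBIC),cv2.copyMakeBorder(cv2.resize(t,(364,200)),0,200,0,0,cv2.BORDER_CONSTANT)]))
E
```

```text
t: 18.5
tcp_pos: [0.4786, -0.3651, 0.28]
tool_rot: [-0.675, 0.738, 0.001, -0.001]
force: [-4.9, -0.5, 8.1]
finger_gap: 0.0
t: 19.5
tcp_pos: [0.4786, -0.3651, 0.28]
tool_rot: [-0.675, 0.738, 0.001, -0.001]
force: [-5.4, -1.2, 9.1]
finger_gap: -0.0
[ 0.47857939 -0.36507683  0.28002471] [-5.40118279 -0.84417317  7.64705268]
```

View pics/m2.png

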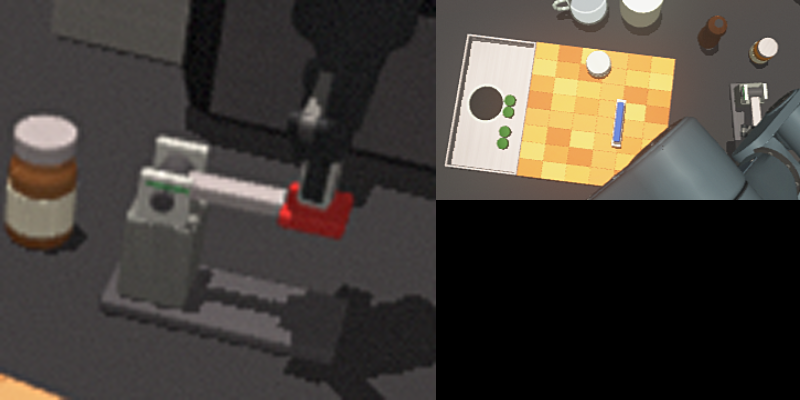

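The lever arm runs parallel to its base plate, so it is level. The force (about 8 N) and the tip height (107 mm) agree. The stubs are in the basin and the scraper is on the board. I hold one more second, then hand in.

```bash
python3 -m jog '[[[0,0,0,0],[0,0,0,0],[0,0,0,0],[0,0,0,0],[0,0,0,0],[0,0,0,0],[0,0,0,0],[0,0,0,0]]]' 0
python3 -c "
from station import manip
print(manip.sign_off())"
```

```text
t: 20.6
tcp_pos: [0.4786, -0.3651, 0.28]
tool_rot: [-0.675, 0.738, 0.001, -0.001]
force: [-5.3, -2.5, 8.5]
finger_gap: -0.0
the job is handed in; nothing more can be done
None
```

I handed the job in at about 20.6 s with the fingers still holding the run lever level. `sign_off` gives no verdict, so the result below rests on my own checks.

**Sweep:** I gripped the scraper and swept the four courgette ends into the basin in two passes, two pieces each. I carried the scraper 3 mm above the board and the fingers stayed above the pieces throughout. The last top view shows all four in the basin.

**Scraper:** I let it go upright near the middle of the board. It still stood there in the last top view.

**Lever:** I pressed the pad with shut fingers to a tip height of about 107 mm (level is 106 mm) and held it for about 2 s. The upward force read 7.6–9.1 N, against 8 N expected at level. The side view shows the lever arm parallel to its base plate.

**Other checks:**
- **Sideways force:** While pressing there was also about 5 N along x, from pad friction, which I left as it was.
- **Bystanders:** The tin, jug, canister, mill and jar look unmoved in the pictures. I did not measure their positions again.

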